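# Lay the softener bottle down in its fold-down cradle over the drip dish

## Task

Stand the blue softener bottle in the upright wooden fold-down cradle, then push bottle and cradle over together until the cradle is all the way down and the bottle lies on its side in it, spout outward. Have the orange drip dish standing flat on the counter with the end of the spout over the middle of the dish. Lower the bottle gently without letting it fall or topple, and leave the jar, the green cup and the soap where they are.

Things in the scene. Friction and masses are not known exactly. Their poses are not given: they have to be found in the camera images.
- bottle: Blue closed plastic softener bottle, white label with orange stripe, 0.3 to 0.6 kg, standing loose on the counter. Body 64 mm diameter up to 140 mm, shoulder tapering to 36 mm at 158 mm, then a white cylindrical spout cap 36 mm diameter up to 200 mm (the top). Origin: centre of its underside; z runs along its axis to the spout.
- bottle_mid (a point): Point on the bottle's axis, 80 mm from its base.
- spout_tip (a point): Centre of the end of the bottle's white spout cap, 200 mm from its base.
- cradle: Fixed aluminium foot of the fold-down cradle. Origin: on the counter, straight below the hinge line (which is 8 mm up). x: level direction in which the trough folds down; y: along the hinge. Foot plate 50 mm wide, 3 mm high, 10 to 110 mm along +x; hinge cheeks 18 mm high. On the -x side the counter is bare: there the bottle stands, in the mouth of the upright trough.
- trough (a joint): Angle of the plywood trough about the hinge, rad. 0: upright; 1.57: fully down, level towards the cradle's +x (end stop). Starts at 0 to 0.12. Stiff friction hinge: stays where left, also under the bottle; needs about 0.9 N m to move (6 N at 0.15 m from the hinge), plus 0.3 N m per rad/s.
- trough_seat (a point): Point at the hinge end on the trough floor's middle line, 3 mm inside the hinge line. Axes turn with the trough: z along it away from the hinge, y along the hinge, x out through the floor's back, so the bottle lies on the -x side. Seated, the bottle's axis is 32 mm from the floor, its base level with the hinge or up to 25 mm behind it.
- trough_end (a point): Same middle line at the trough's free end, 115 mm from trough_seat. The trough: flat floor 32 mm wide, 6 mm thick, two side wings leaning out at 45 degrees, reaching 28 mm from the floor, mouth 86 mm wide. Folded down, its floor is 11 mm above the counter, the bottle's axis 43 mm, upper side 75 mm, spout underside 25 mm.
- dish: Orange round plastic drip dish, 90 mm diameter, 16 mm high, open top, wall and floor 4 mm, 0.15 kg, loose. Origin: centre of its underside. At its +x side an upright finger tab 12 mm thick (along y), 20 mm wide (along x), centred 58 mm from the dish's centre, its top 38 mm above the counter.
- stain_jar: Bystander: amber jar, 60 mm diameter, 70 mm high, origin centre of its underside. Leave it.
- dose_cup: Bystander: green plastic dosing cup, 60 mm diameter, 55 mm high, origin centre of its underside. Leave it.
- soap: Bystander: yellow bar of soap 85 x 55 x 30 mm, origin centre of its underside. Leave it.
There are look-alikes about, which are no part of the job. What is meant by the dish is not grey, and is the smaller of those in its own colour.

How it is judged:
By the outcome, as a careful person would: the job done as asked, in the order asked, and still so for the second after the job is handed in, with the robot touching nothing.
It also fails if it takes over 70 s, if anything falls off the work surface, if the arm or the gripper's body presses on something with over 40 N, if the wrist force passes 120 N, or if a joint passes its speed limit or range.

## Robot

A 6-joint arm with a two-finger parallel gripper is mounted at the origin on the work surface. World frame = base frame: x ahead of the robot, y to its left, z up, the work surface at z = 0. Lengths are in m, angles in rad, forces in N, time in s.
With the tool pointing down it reaches from about 0.375 to 0.975 m from the base axis. Payload 3.8 kg.
Tool frame: the origin (TCP) lies on the centre line of the jaws, within the pads' length; the fingertips stand 17 mm ahead of it and the grasp point (between the pads) lies 2 mm behind it; z points along the fingers, y is the line along which they close (so a half turn about z gives the same grasp; the last joint's range is limited). The gripper opens to 85 mm and grips with 20 to 120 N. Pads are 22 mm wide; open, the fingers measure 114 mm over their backs; the gripper's body (76 mm by 85 mm) begins 54 mm behind the grasp point. The pads swing forward as they close: fully open they stand 13 mm farther back than shut.
Start: joints at [-1.214, 0.264, 1.604, -0, 1.274, -0.037], TCP at [0.259, -0.623, 0.248] pointing down, gripper open.
Joint ranges: [-2.63, 2.63], [-0.94, 2.18], [0.31, 2.57], [-1.31, 4.45], [0, 2.66], [-2.55, 2.55]. Speed limits (rad/s): [2.57, 2.57, 3.14, 3.14, 3.14, 3.14].

## Interface

Orientations are given as a unit quaternion [w, x, y, z].
In Python, from bench import arm gives the robot as it stands.
- The arm moves only by the tool apply_moves, never from a script. Its argument "rows" is a list of rows, each an object with "slide": the shift along the tool's x, y, z as a fraction of full scale, a list of three; "rotation": the turn, a rotation vector about the tool's x, y, z as a fraction of full scale, a list of three. In form: [{"slide": [x, y, z], "rotation": [ax, ay, az]}, ...]. A call has 1 to 5 rows; each row shifts and turns the commanded pose from where the row before left it, along the tool's axes as they then stand; what a row does not reach is not made up. Full scale, the value 1, is 0.05 m for a shift and 4 degrees for a turn. A row lasts 1/8 s, in which the tool goes at most 62.5 mm and 10.7 degrees, less where a joint would pass 70% of its speed; a pose out of reach is approached as far as the arm can. A call with a number of a shift or a turn outside -1 to 1 is refused whole. A call with a gripper value outside its range is refused whole. "fingers" is the closure, from 0 (fully open) to 1 (shut), set as the call begins (left out, the last holds). The fingers move at their own pace and stop on an object; the grip force is fixed at half the most. Time passes only in rows, so rows that do not move let the fingers close. It gives the time, the measured TCP pose, the force, the opening and the grip force at its end, in the units of the state.
- arm.observe(): the state, without advancing time (a new reading comes with each control period).
- arm.grab_frame(name): name is "scene" or "top" or "wrist"; returns (picture, depth): 384x512x3 uint8, blue, green, red; 384x512 float32, m along the optical axis (not along the pixel's ray), 0 where there is no reading.
- arm.camera_info(name): a dict with "intrinsics" (3x3 intrinsics, pixels), "rvec" (rotation vector, rad) and "tvec" (3), from world to camera coordinates, as OpenCV has them; the wrist camera has in their place "tool_from_camera" (4x4, takes a point from camera to tool coordinates, whose origin is the TCP and whose axes are the flange's). Camera axes: x right, y down, z forward; pixel columns grow to the right and rows downward; lengths in m; the calibration is good to about 2 mm. A picture is of the moment at which its call begins: read the wrist's pose just before it. camera_info takes no time and is no camera call.
- arm.close_job(): hands the job in; it is judged then, once.
The state is a dict: "clock": time; "qpos": joint angles; "qvel": joint speeds; "joint_torque": joint torques, N m; "tool_pos": TCP position; "eef_rot": TCP orientation; "ft_force": force on the tool from outside, world axes, zero at the start; "wrist_torque": the same for the moment, N m; "grip_width": finger opening in m; "gripper_force": force on a finger pad.
Only numpy, scipy, OpenCV 4.12 (cv2) and the standard library are available. Lean on these libraries where they do the work, as an engineer would, in place of code of your own. Each camera call takes 0.05 s, during which the arm holds its last target. There are 200 camera calls.

## Working session

There is one attempt and no reset: what is moved stays moved. The work goes in short steps, Python scripts to look and compute and a tool call to move; the robot and the scene stay as the last step left them, time stands still between calls to the robot, and variables do not carry over. Pictures are saved under pics/ and viewed, at most 10 in all, crops included, and the job is handed in when it is done.

Besides the shell and the picture viewer there is one more tool, called after "Request:" as a command line: name --argument value ..., lists and objects as JSON in quotes. apply_moves: Moves the arm, as the interface text tells. Its arguments: {"type":"object","properties":{"rows":{"type":"array"},"fingers":{"type":"number"}},"required":["rows"]}

```bash
mkdir -p pics; ls
cat > h.py <<'E'
import numpy as np, cv2
from bench import arm
def cam(n):
    i=arm.camera_info(n); K=np.array(i["intrinsics"]); R=cv2.Rodrigues(np.array(i["rvec"],float))[0]; t=np.array(i["tvec"],float).ravel()
    return K,R,t
def pts(n,dep):
    K,R,t=cam(n); v,u=np.mgrid[:384,:512]
    c=np.stack([(u-K[0,2])/K[0,0]*dep,(v-K[1,2])/K[1,1]*dep,dep],-1)
    return (c-t)@R
def ray(n,u,v,z):
    K,R,t=cam(n); d=R.T@np.linalg.solve(K,[u,v,1]); o=-R.T@t
    return o+d*(z-o[2])/d[2]
E
python3 - <<'E'
from h import *
for n in("scene","top"):
    im,d=arm.grab_frame(n); np.savez(f"pics/{n}0.npz",im=im,d=d); cv2.imwrite(f"pics/{n}0.png",cv2.resize(im,(800,600)))
s=arm.observe(); print({k:np.round(v,3) for k,v in s.items()}); print(arm.camera_info("wrist"))
E
```

```text
pics
{'clock': np.float64(0.1), 'qpos': array([-1.214,  0.265,  1.605, -0.   ,  1.274, -0.037]), 'qvel': array([-0.001, -0.004, -0.002, -0.001,  0.   , -0.002]), 'joint_torque': array([ 0.0000e+00, -5.1671e+01, -3.6859e+01, -0.0000e+00,  6.0000e-03,
        0.0000e+00]), 'tool_pos': array([ 0.259, -0.623,  0.247]), 'eef_rot': array([-0.001,  0.981,  0.196, -0.   ]), 'ft_force': array([ 0.083,  0.055, -0.468]), 'wrist_torque': array([ 0.031, -0.04 ,  0.005]), 'gripper_force': np.float64(0.0), 'grip_width': np.float64(0.085)}
{'intrinsics': array([[291.19045468,   0.        , 250.20143877],
       [  0.        , 291.19045468, 193.74385334],
       [  0.        ,   0.        ,   1.        ]]), 'tool_from_camera': array([[-2.64435187e-04, -9.54108706e-01, -2.99460359e-01,
         7.68396257e-02],
       [ 9.99999951e-01, -2.02934010e-04, -2.36472263e-04,
        -6.35740836e-04],
       [ 1.64849553e-04, -2.99460407e-01,  9.54108714e-01,
        -1.26249853e-01],
       [ 0.00000000e+00,  0.00000000e+00,  0.00000000e+00,
         1.00000000e+00]])}
```

View pics/scene0.png

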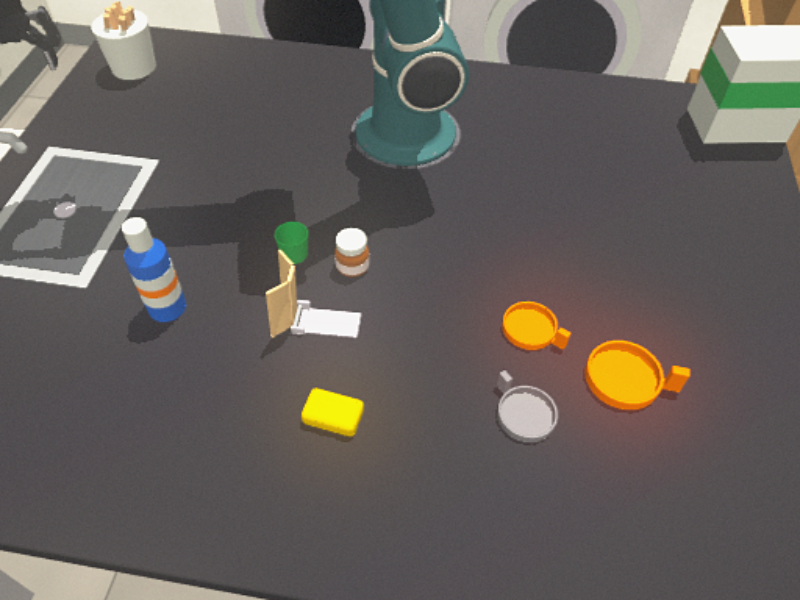

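View pics/top0.png

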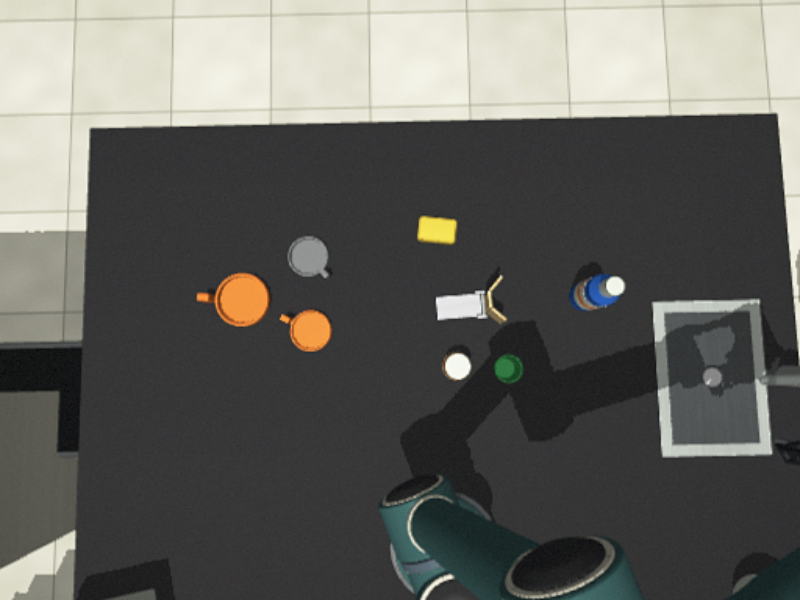

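The scene view (800x600) shows the bottle at (155,275), trough (283,295), cradle foot (325,322), soap (333,412), jar (352,250) and cup (291,243). Dish candidates in the scene view: orange (530,325), orange (625,375), grey (528,412). The one meant is the smaller orange dish at (530,325), which is (310,330) in the top view. I'll confirm it in a crop while measuring.

Run:
```python
from h import *
def stat(m,P,d,name):
    k,l,s,c=cv2.connectedComponentsWithStats(m.astype(np.uint8))
    for i in range(1,k):
        if s[i,4]<25: continue
        q=P[(l==i)&(d>0)]
        if len(q)<10: continue
        print(name,"px",np.round(c[i]),"n",s[i,4],"med",np.round(np.median(q,0),3),"lo",np.round(np.percentile(q,2,axis=0),3),"hi",np.round(np.percentile(q,98,axis=0),3))
for n in("top","scene"):
    f=np.load(f"pics/{n}0.npz"); im,d=f["im"],f["d"]; P=pts(n,d); H=cv2.cvtColor(im,cv2.COLOR_BGR2HSV)
    h,s,v=[H[...,i].astype(int) for i in range(3)]
    W=(P[...,0]>.3)&(P[...,0]<1)&(abs(P[...,1])<.7)&(P[...,2]<.3)&(P[...,2]>-.02)&(d>0)
    print("==",n)
    stat(W&(h>5)&(h<20)&(s>180),P,d,"orange")
    stat(W&(h>100)&(h<130)&(s>150),P,d,"blue")
    stat(W&(s<60)&(v>150),P,d,"white")
    stat(W&(h>12)&(h<28)&(s>60)&(s<180)&(v>90),P,d,"wood")
    stat(W&(h>22)&(h<35)&(s>150),P,d,"soap")
    stat(W&(h>50)&(h<80)&(s>120),P,d,"green")
im=np.load("pics/scene0.npz")["im"]; a=cv2.resize(im[180:290,310:450],None,fx=3,fy=3); b=cv2.resize(im[150:225,160:240],None,fx=4,fy=4,interpolation=cv2.INTER_CUBIC)
t=np.load("pics/top0.npz")["im"]; c=cv2.resize(t[165:240,270:350],None,fx=4,fy=4,interpolation=cv2.INTER_CUBIC)
o=np.zeros((600,760,3),np.uint8); o[:300,:320]=b;o[:300,330:650]=c;o[300:,:400]=cv2.resize(a,(400,300));cv2.imwrite("pics/c1.png",o)
```

```text
== top
orange px [153. 191.] n 983 med [0.546 0.44  0.006] lo [ 0.492  0.38  -0.   ] hi [0.598 0.509 0.048]
orange px [197. 211.] n 474 med [0.477 0.287 0.005] lo [ 0.432  0.243 -0.001] hi [0.515 0.334 0.036]
blue px [382. 186.] n 207 med [ 0.528 -0.309  0.146] lo [ 0.507 -0.357  0.018] hi [ 0.58  -0.295  0.158]
blue px [367. 192.] n 42 med [ 0.525 -0.298  0.022] lo [ 0.504 -0.317  0.005] hi [ 0.556 -0.295  0.037]
white px [393. 183.] n 118 med [ 0.535 -0.328  0.2  ] lo [ 0.52  -0.419 -0.001] hi [ 0.579 -0.311  0.203]
white px [295. 196.] n 458 med [ 0.52  -0.053  0.003] lo [ 0.495 -0.102 -0.002] hi [ 0.549 -0.     0.017]
white px [440. 199.] n 529 med [ 0.506 -0.552  0.002] lo [ 0.44  -0.686 -0.004] hi [ 0.521 -0.483  0.007]
white px [293. 234.] n 216 med [ 0.388 -0.036  0.069] lo [ 0.364 -0.059  0.041] hi [ 0.414 -0.011  0.074]
white px [424. 252.] n 63 med [ 0.316 -0.493  0.002] lo [ 0.302 -0.504 -0.003] hi [ 0.332 -0.481  0.006]
wood px [279. 147.] n 394 med [ 0.689 -0.001  0.029] lo [ 0.662 -0.043 -0.003] hi [0.725 0.038 0.034]
wood px [316. 195.] n 140 med [ 0.507 -0.115  0.087
[... 1728 characters left out ...]
te px [323. 240.] n 31 med [0.594 0.25  0.038] lo [0.586 0.242 0.036] hi [0.603 0.258 0.041]
white px [337. 264.] n 858 med [0.636 0.289 0.005] lo [0.598 0.249 0.001] hi [0.676 0.33  0.018]
wood px [225. 165.] n 105 med [ 0.409 -0.028  0.043] lo [ 0.384 -0.059  0.031] hi [ 0.416 -0.006  0.057]
wood px [180. 191.] n 673 med [ 0.546 -0.114  0.075] lo [ 0.458 -0.136  0.001] hi [ 0.569 -0.097  0.123]
soap px [394. 247.] n 233 med [0.564 0.423 0.007] lo [0.535 0.393 0.002] hi [0.594 0.466 0.024]
soap px [213. 263.] n 865 med [0.697 0.002 0.029] lo [ 0.665 -0.04   0.009] hi [0.72  0.041 0.034]
green px [187. 153.] n 423 med [ 0.37  -0.143  0.038] lo [ 0.351 -0.17   0.006] hi [ 0.408 -0.117  0.056]
```

View pics/c1.png

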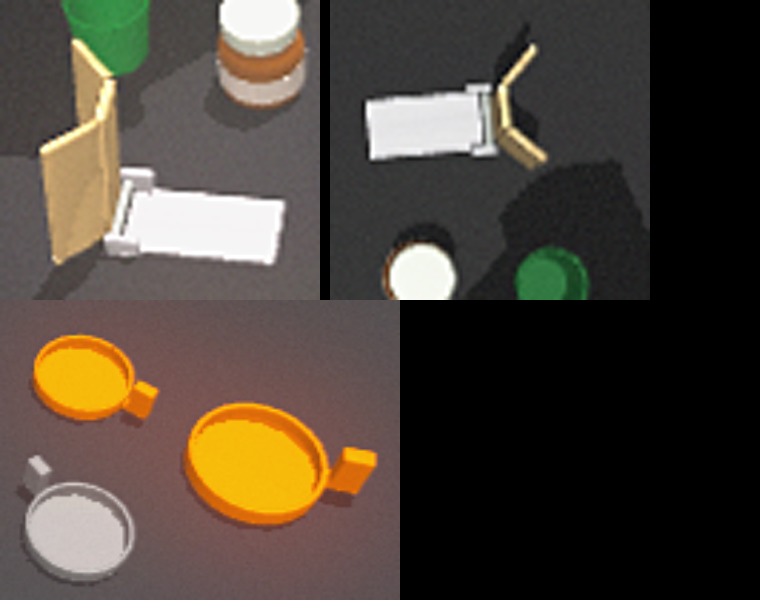

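The crop confirms it. Upper left is the small orange dish with its tab at lower right, smaller than the orange one at right, and the other small one is grey. Next I'll get precise poses for the dish, cradle and bottle.

Run:
```python
from h import *
from scipy.optimize import least_squares
def circ(q,r): return least_squares(lambda c:np.hypot(*(q-c).T)-r,np.median(q,0),loss="soft_l1",f_scale=.002).x
D={}
for n in("top","scene"):
    f=np.load(f"pics/{n}0.npz"); im,d=f["im"],f["d"]; P=pts(n,d); H=cv2.cvtColor(im,cv2.COLOR_BGR2HSV)
    h,s,v=[H[...,i].astype(int) for i in range(3)]; X,Y,Z=[P[...,i] for i in range(3)]; ok=d>0
    m=ok&(h>5)&(h<25)&(s>150)&(Y>.2)&(Y<.36)&(X<.55)
    t=P[m&(Z>.025)]; rim=P[m&(Z>.011)&(Z<.02)][:,:2]
    print(n,"tab",np.median(t,0).round(4),len(t),"rim",circ(rim,.0435).round(4),len(rim))
    # bottle
    b=P[ok&(abs(X-.54)<.08)&(abs(Y+.31)<.06)&(Z>.02)&(Z<.135)][:,:2]; c=P[ok&(abs(X-.54)<.05)&(abs(Y+.31)<.06)&(Z>.196)&(Z<.206)]
    print(" bottle body",circ(b,.032).round(4),"cap top mid",((c.min(0)+c.max(0))/2).round(4),c[:,:2].mean(0).round(4))
    # foot
    m=(ok&(s<60)&(v>140)&(abs(X-.52)<.06)&(Y>-.12)&(Y<.02)&(Z<.0085)).astype(np.uint8)
    cs=max(cv2.findContours(m,0,1)[0],key=cv2.contourArea)[:,0]
    q=np.array([ray(n,u,w,.003)[:2] for u,w in cs]); r=cv2.minAreaRect((q*1000).astype(np.float32)); print(" foot rect",r, cv2.boxPoints(r).round(1).tolist())
    ck=P[ok&(s<60)&(v>140)&(abs(X-.52)<.06)&(Y>-.12)&(Y<-.07)&(Z>.012)]; print(" cheeks",ck.min(0).round(3),ck.max(0).round(3),ck.mean(0).round(4))
    w=ok&(h>12)&(h<28)&(s>60)&(abs(X-.52)<.08)&(Y<-.09)&(Y>-.17)
    for lo,hi in((.02,.05),(.05,.08),(.08,.105),(.11,.13)):
        q=P[w&(Z>lo)&(Z<hi)]; 
        if len(q)>5: print(" wood",lo,q.min(0).round(3),q.max(0).round(3), "maxY slice",np.percentile(q[:,1],[50,90,98]).round(3))
    if n=="scene":
        q=P[w&(Z>.03)&(Z<.12)&(X>.5)&(X<.54)]; print("floor?",len(q));
```

```text
top tab [0.4972 0.3351 0.0376] 25 rim [0.471  0.2844] 86
 bottle body [ 0.5347 -0.3262] cap top mid [ 0.5333 -0.3252  0.2006] [ 0.534  -0.3252]
 foot rect ((520.3139038085938, -48.567752838134766), (52.054195404052734, 102.15123748779297), 4.473480701446533) [[490.3999938964844, 0.30000001192092896], [498.29998779296875, -101.5], [550.2000122070312, -97.5], [542.2999877929688, 4.400000095367432]]
 cheeks [ 0.492 -0.107  0.012] [ 0.552 -0.084  0.125] [ 0.5234 -0.097   0.025 ]
 wood 0.02 [ 0.481 -0.131  0.021] [ 0.532 -0.101  0.047] maxY slice [-0.119 -0.107 -0.102]
 wood 0.05 [ 0.479 -0.13   0.051] [ 0.55  -0.099  0.079] maxY slice [-0.107 -0.1   -0.099]
 wood 0.08 [ 0.48  -0.127  0.08 ] [ 0.542 -0.097  0.103] maxY slice [-0.107 -0.098 -0.097]
 wood 0.11 [ 0.478 -0.129  0.114] [ 0.565 -0.096  0.127] maxY slice [-0.11  -0.097 -0.097]
scene tab [0.4998 0.3349 0.0371] 55 rim [0.4714 0.2845] 215
 bottle body [ 0.5797 -0.2926] cap top mid [ 0.5348 -0.3256  0.1998] [ 0.536  -0.3252]
 foot rect ((521.0489501953125, -48.20779037475586), (59.70954895019531, 107.36310577392578), 0.7244791388511658) [[490.5, 5.099999904632568], [491.8999938964844, -102.30000305175781], [551.5999755859375, -101.5], [550.2000122070312, 5.800000190734863]]
 cheeks [ 0.49  -0.119  0.012] [ 0.563 -0.082  0.126] [ 0.5241 -0.0981  0.0417]
 wood 0.02 [ 0.48  -0.137  0.02 ] [ 0.569 -0.101  0.05 ] maxY slice [-0.113 -0.102 -0.101]
 wood 0.05 [ 0.481 -0.135  0.051] [ 0.57  -0.099  0.08 ] maxY slice [-0.114 -0.101 -0.1  ]
 wood 0.08 [ 0.48  -0.134  0.08 ] [ 0.57  -0.096  0.105] maxY slice [-0.113 -0.099 -0.097]
 wood 0.11 [ 0.482 -0.131  0.11 ] [ 0.57  -0.095  0.127] maxY slice [-0.111 -0.098 -0.096]
floor? 114
```

Poses (m):
- **Bottle axis:** (0.535, -0.3255)
- **Cradle origin:** about (0.525, -0.1075), folding toward azimuth 94.5°
- **Trough:** leaning about 0.055 rad
- **Dish:** (0.471, 0.2845), tab at azimuth about 61°

The plan is to grip the cap from above, set the bottle in the trough mouth, then push at mid height along the hinge arc. The dish goes in last, by its tab.

```bash
cat >> h.py <<'E'
from scipy.spatial.transform import Rotation as Ro
from scipy.linalg import expm,logm
def pose():
    s=arm.observe(); T=np.eye(4); q=s["eef_rot"]; T[:3,:3]=Ro.from_quat([*q[1:],q[0]]).as_matrix(); T[:3,3]=s["tool_pos"]; return T
AZ=np.radians(94.5); O=np.array([.525,-.1075,0]); CX=np.array([np.cos(AZ),np.sin(AZ),0]); CY=np.array([-CX[1],CX[0],0]); UP=np.array([0,0,1.])
def target(p,az=94.5,tilt=0):
    """tool z down, tool x at azimuth az; tilt deg turns tool z from down towards tool x's azimuth"""
    a,t=np.radians([az,tilt]); c=np.array([np.cos(a),np.sin(a),0])
    z=-UP*np.cos(t)+c*np.sin(t); x=c*np.cos(t)+UP*np.sin(t); T=np.eye(4); T[:3,:3]=np.c_[x,np.cross(z,x),z]; T[:3,3]=p; return T
def rows(T0,T1,N):
    A=expm(np.real(logm(np.linalg.inv(T0)@T1))/N); s=A[:3,3]/.05; r=Ro.from_matrix(A[:3,:3]).as_rotvec(degrees=True)/4
    print(N,"x slide",s.round(3).tolist(),"rot",r.round(3).tolist())
    return T1
def st():
    s=arm.observe(); print({k:np.round(s[k],3).tolist() for k in("clock","qpos","tool_pos","ft_force","grip_width","gripper_force")})
E
python3 - <<'E'
from h import *
T=pose()
T=rows(T,target([.535,-.3255,.25]),20)
T=rows(T,target([.535,-.3255,.178]),5)
E
```

```text
20 x slide [0.428, 0.073, -0.003] rot [-0.001, -0.001, -0.899]
5 x slide [0.0, 0.0, 0.288] rot [0.0, 0.0, 0.0]
```

Request:
apply_moves --rows '[{"slide":[0.428,0.073,-0.003],"rotation":[0,0,-0.9]},{"slide":[0.428,0.073,-0.003],"rotation":[0,0,-0.9]},{"slide":[0.428,0.073,-0.003],"rotation":[0,0,-0.9]},{"slide":[0.428,0.073,-0.003],"rotation":[0,0,-0.9]},{"slide":[0.428,0.073,-0.003],"rotation":[0,0,-0.9]}]' --fingers 0

```text
clock: 0.72
tool_pos: [0.3623, -0.5853, 0.249]
eef_rot: [-0.0, 0.937, 0.349, 0.0]
ft_force: [0.1, 1.3, 0.6]
grip_width: 0.0855
gripper_force: 0.0
```

Request:
apply_moves --rows '[{"slide":[0.428,0.073,-0.003],"rotation":[0,0,-0.9]},{"slide":[0.428,0.073,-0.003],"rotation":[0,0,-0.9]},{"slide":[0.428,0.073,-0.003],"rotation":[0,0,-0.9]},{"slide":[0.428,0.073,-0.003],"rotation":[0,0,-0.9]},{"slide":[0.428,0.073,-0.003],"rotation":[0,0,-0.9]}]'

```text
clock: 1.35
tool_pos: [0.4466, -0.5185, 0.2498]
eef_rot: [-0.0, 0.871, 0.491, 0.0]
ft_force: [0.2, 0.2, -0.1]
grip_width: 0.0855
gripper_force: 0.0
```

Request:
apply_moves --rows '[{"slide":[0.428,0.073,-0.003],"rotation":[0,0,-0.9]},{"slide":[0.428,0.073,-0.003],"rotation":[0,0,-0.9]},{"slide":[0.428,0.073,-0.003],"rotation":[0,0,-0.9]},{"slide":[0.428,0.073,-0.003],"rotation":[0,0,-0.9]},{"slide":[0.428,0.073,-0.003],"rotation":[0,0,-0.9]}]'

```text
clock: 1.98
tool_pos: [0.5066, -0.4285, 0.2506]
eef_rot: [0.0, 0.784, 0.621, 0.0]
ft_force: [0.8, 0.1, -1.1]
grip_width: 0.085
gripper_force: 0.0
```

Request:
apply_moves --rows '[{"slide":[0.428,0.073,-0.003],"rotation":[0,0,-0.9]},{"slide":[0.428,0.073,-0.003],"rotation":[0,0,-0.9]},{"slide":[0.428,0.073,-0.003],"rotation":[0,0,-0.9]},{"slide":[0.428,0.073,-0.003],"rotation":[0,0,-0.9]},{"slide":[0.428,0.073,-0.003],"rotation":[0,0,-0.9]}]'

```text
clock: 2.6
tool_pos: [0.5358, -0.3244, 0.2513]
eef_rot: [-0.0, 0.677, 0.736, -0.0]
ft_force: [0.7, 0.2, -0.6]
grip_width: 0.0856
gripper_force: 0.0
```

Request:
apply_moves --rows '[{"slide":[-0.02,0.015,0.29],"rotation":[0,0,0]},{"slide":[0,0,0.29],"rotation":[0,0,0]},{"slide":[0,0,0.29],"rotation":[0,0,0]},{"slide":[0,0,0.29],"rotation":[0,0,0]},{"slide":[0,0,0.29],"rotation":[0,0,0]}]'

```text
clock: 3.22
tool_pos: [0.5361, -0.3271, 0.1773]
eef_rot: [-0.0, 0.679, 0.734, -0.0]
ft_force: [-0.2, 0.4, 0.5]
grip_width: 0.0852
gripper_force: 0.0
```

Request:
apply_moves --rows '[{"slide":[0,0,0],"rotation":[0,0,0]},{"slide":[0,0,0],"rotation":[0,0,0]},{"slide":[0,0,0],"rotation":[0,0,0]},{"slide":[0,0,0],"rotation":[0,0,0]},{"slide":[0,0,0],"rotation":[0,0,0]}]' --fingers 1

```text
clock: 3.85
tool_pos: [0.5367, -0.3272, 0.1799]
eef_rot: [0.001, 0.678, 0.735, -0.0]
ft_force: [-2.3, -0.8, 4.1]
grip_width: 0.0348
gripper_force: 60.6
```

Request:
apply_moves --rows '[{"slide":[0,0,0],"rotation":[0,0,0]},{"slide":[0,0,0],"rotation":[0,0,0]},{"slide":[0,0,0],"rotation":[0,0,0]}]'

```text
clock: 4.22
tool_pos: [0.5367, -0.3272, 0.1799]
eef_rot: [0.001, 0.678, 0.735, -0.0]
ft_force: [-2.2, 1.1, 5.1]
grip_width: 0.0346
gripper_force: 60.6
```

Run:
```python
from h import *
st(); T=pose(); p=T[:3,3]
q=O-CX*.037; T1=target([q[0],q[1],p[2]+.012]); print(q, T1[:3,3])
U=T.copy(); U[2,3]+=.012
rows(T,U,2); rows(U,T1,10)
```

```text
{'clock': 4.225, 'qpos': [-0.587, 0.226, 1.78, -0.0, 1.134, -0.666], 'tool_pos': [0.537, -0.327, 0.18], 'ft_force': [-2.19, 1.067, 5.086], 'grip_width': 0.035, 'gripper_force': 60.568}
[ 0.52790299 -0.14438594  0.        ] [ 0.52790299 -0.14438594  0.19188087]
2 x slide [-0.0, 0.0, -0.12] rot [0.0, 0.0, 0.0]
10 x slide [0.366, 0.011, -0.0] rot [0.001, 0.002, 0.002]
```

Request:
apply_moves --rows '[{"slide":[0,0,-0.15],"rotation":[0,0,0]},{"slide":[0,0,-0.15],"rotation":[0,0,0]},{"slide":[0.36,0.01,0],"rotation":[0,0,0]},{"slide":[0.36,0.01,0],"rotation":[0,0,0]},{"slide":[0.36,0.01,0],"rotation":[0,0,0]}]'

```text
clock: 4.85
tool_pos: [0.5331, -0.2708, 0.1932]
eef_rot: [-0.001, 0.678, 0.735, 0.0]
ft_force: [0.4, -0.0, -5.6]
grip_width: 0.0348
gripper_force: 60.4
```

Request:
apply_moves --rows '[{"slide":[0.36,0.01,0],"rotation":[0,0,0]},{"slide":[0.36,0.01,0],"rotation":[0,0,0]},{"slide":[0.36,0.01,0],"rotation":[0,0,0]},{"slide":[0.36,0.01,0],"rotation":[0,0,0]},{"slide":[0,0,0],"rotation":[0,0,0]}]'

```text
clock: 5.48
tool_pos: [0.5298, -0.1994, 0.1937]
eef_rot: [-0.0, 0.678, 0.735, 0.0]
ft_force: [-0.9, -0.1, -5.4]
grip_width: 0.0349
gripper_force: 60.3
```

Run:
```python
from h import *
st(); T=pose(); p=T[:3,3]; d=p-O; print("cradle coords",d@CX,d@CY,p[2])
for n in("scene","top"):
    im,d=arm.grab_frame(n); np.savez(f"pics/{n}1.npz",im=im,d=d)
    P=pts(n,d); H=cv2.cvtColor(im,cv2.COLOR_BGR2HSV).astype(int); m=(d>0)&(H[...,0]>100)&(H[...,0]<130)&(H[...,1]>150)&(P[...,0]>.3)&(P[...,0]<.7)
    q=P[m]; print(n,len(q),((q-O)@CX).min(),((q-O)@CX).max(),((q-O)@CY).min(),((q-O)@CY).max(),q[:,2].min())
    if n=="scene": a=cv2.resize(im[110:250,90:290],(800,560))
cv2.imwrite("pics/s1.png",a)
```

```text
{'clock': 5.475, 'qpos': [-0.404, 0.1, 1.899, 0.0, 1.142, -0.485], 'tool_pos': [0.53, -0.199, 0.194], 'ft_force': [-0.855, -0.053, -5.353], 'grip_width': 0.035, 'gripper_force': 60.335}
cradle coords -0.0919601092958381 0.002461157750177247 0.19371572505759066
scene 599 -0.1200420092617323 -0.058690033468396956 -0.03096391415829843 0.024069570222506286 0.014597669417175179
top 175 -0.12853333163145209 1.3007694974566493 -0.047763733355580464 0.08106899886185967 -0.4976441041302317
```

View pics/s1.png

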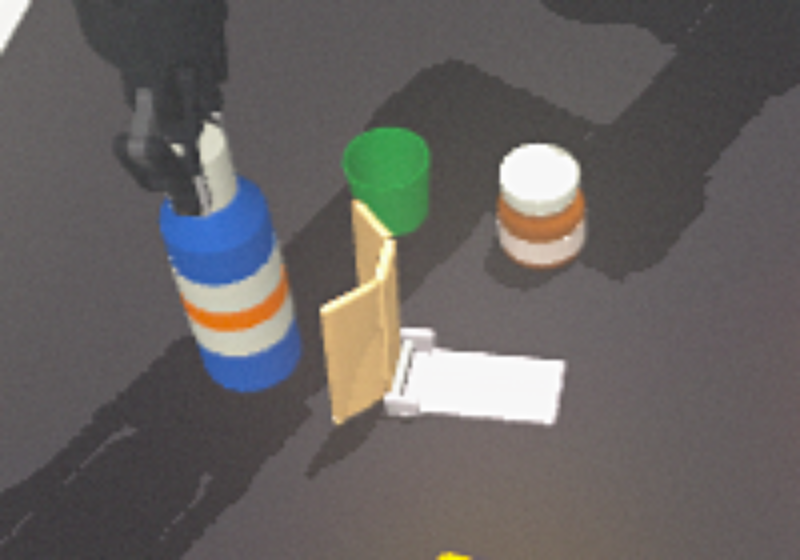

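The scene crop shows the bottle held clear at (230,280), in front of the trough mouth at (350,300). The cup (390,175) and jar (540,200) haven't moved. Next I'll go in and lower.

Request:
apply_moves --rows '[{"slide":[0.28,0,0],"rotation":[0,0,0]},{"slide":[0.28,0,0],"rotation":[0,0,0]},{"slide":[0.28,0,0],"rotation":[0,0,0]},{"slide":[0.2,0,0],"rotation":[0,0,0]},{"slide":[0,0,0],"rotation":[0,0,0]}]'

```text
clock: 6.2
tool_pos: [0.5257, -0.1481, 0.1938]
eef_rot: [-0.0, 0.678, 0.735, -0.0]
ft_force: [-0.5, 0.2, -4.7]
grip_width: 0.0346
gripper_force: 60.3
```

Request:
apply_moves --rows '[{"slide":[0,0,0.1],"rotation":[0,0,0]},{"slide":[0,0,0.09],"rotation":[0,0,0]},{"slide":[0,0,0.05],"rotation":[0,0,0]},{"slide":[0,0,0],"rotation":[0,0,0]},{"slide":[0,0,0],"rotation":[0,0,0]}]'

```text
clock: 6.82
tool_pos: [0.5258, -0.1492, 0.1818]
eef_rot: [0.0, 0.678, 0.735, 0.0]
ft_force: [-0.8, -0.3, -4.5]
grip_width: 0.0349
gripper_force: 60.3
```

Run:
```python
from h import *
st(); T=pose(); p=T[:3,3]; d=p-O; print("cradle coords",d@CX,d@CY,p[2])
for n in("scene",):
    im,d=arm.grab_frame(n)
    P=pts(n,d); H=cv2.cvtColor(im,cv2.COLOR_BGR2HSV).astype(int); m=(d>0)&(H[...,0]>100)&(H[...,0]<130)&(H[...,1]>150)&(P[...,0]>.3)&(P[...,0]<.7)
    q=P[m]; print(n,len(q),((q-O)@CX).min(),((q-O)@CX).max(),((q-O)@CY).min(),((q-O)@CY).max(),q[:,2].min())
```

```text
{'clock': 6.825, 'qpos': [-0.322, 0.074, 1.951, -0.0, 1.116, -0.401], 'tool_pos': [0.526, -0.149, 0.182], 'ft_force': [-0.771, -0.281, -4.506], 'grip_width': 0.035, 'gripper_force': 60.32}
cradle coords -0.041665416419786994 0.002429256030801 0.18183140058963473
scene 471 -0.07002469191676429 -0.008547893011762099 -0.03002855279123161 0.01979154300658971 0.005595422713656952
```

Request:
apply_moves --rows '[{"slide":[0.05,0,0],"rotation":[0,0,0]},{"slide":[0,0,0.03],"rotation":[0,0,0]},{"slide":[0,0,0.02],"rotation":[0,0,0]},{"slide":[0,0,0],"rotation":[0,0,0]}]'

```text
clock: 7.38
tool_pos: [0.5257, -0.1466, 0.1799]
eef_rot: [0.0, 0.678, 0.735, 0.0]
ft_force: [-1.5, 1.1, 0.4]
grip_width: 0.0346
gripper_force: 60.9
```

Request:
apply_moves --rows '[{"slide":[0,0,0],"rotation":[0,0,0]},{"slide":[0,0,0],"rotation":[0,0,0]},{"slide":[0,0,0],"rotation":[0,0,0]},{"slide":[0,0,0],"rotation":[0,0,0]},{"slide":[0,0,0],"rotation":[0,0,0]}]' --fingers 0

```text
clock: 8.0
tool_pos: [0.5256, -0.1465, 0.1793]
eef_rot: [0.0, 0.678, 0.735, 0.0]
ft_force: [0.1, -0.1, -0.4]
grip_width: 0.0853
gripper_force: 0.0
```

Request:
apply_moves --rows '[{"slide":[0,0,-0.1],"rotation":[0,0,0]},{"slide":[0,0,-0.2],"rotation":[0,0,0]},{"slide":[0,0,-0.4],"rotation":[0,0,0]},{"slide":[0,0,-0.5],"rotation":[0,0,0]},{"slide":[0,0,-0.3],"rotation":[0,0,0]}]'

```text
clock: 8.62
tool_pos: [0.5264, -0.1468, 0.2566]
eef_rot: [0.001, 0.678, 0.735, 0.001]
ft_force: [0.0, 0.4, 0.0]
grip_width: 0.0856
gripper_force: 0.0
```

Run:
```python
from h import *
st(); T=pose()
for n in("scene",):
    im,d=arm.grab_frame(n)
    P=pts(n,d); H=cv2.cvtColor(im,cv2.COLOR_BGR2HSV).astype(int); m=(d>0)&(H[...,0]>100)&(H[...,0]<130)&(H[...,1]>150)&(P[...,0]>.3)&(P[...,0]<.7)
    q=P[m]; print(n,len(q),((q-O)@CX).min(),((q-O)@CX).max(),((q-O)@CY).min(),((q-O)@CY).max(),q[:,2].min(),q[:,2].max())
cy=.001
def C(x,z): return O+CX*x+CY*cy+UP*z
T=rows(T,target(C(-.15,.25),tilt=50),15)
T=rows(T,target(C(-.115,.109),tilt=50),5)
# push twist: 3 deg rotation about hinge from contact pose, and from there
def push(th,tilt0=50,h=.09,r=.067):
    a=np.radians(th); x=-r*np.cos(a)+h*np.sin(a); z=.008+r*np.sin(a)+h*np.cos(a); tl=np.radians(tilt0-th)
    return target(C(x-.017*np.sin(tl),z+.017*np.cos(tl)),tilt=tilt0-th)
rows(T,push(0),3); rows(push(0),push(90),40); print(push(0)[:3,3],push(90)[:3,3])
```

```text
{'clock': 8.625, 'qpos': [-0.318, 0.014, 1.872, 0.0, 1.254, -0.397], 'tool_pos': [0.526, -0.147, 0.257], 'ft_force': [0.018, 0.388, 0.04], 'grip_width': 0.086, 'gripper_force': 0.0}
scene 472 -0.06688715946900219 -0.00557290131937046 -0.030529422443971065 0.021297676572724022 0.003135665663848755 0.1588572493649479
15 x slide [-0.144, 0.001, -0.052] rot [0.002, 0.834, 0.002]
5 x slide [-0.342, 0.0, 0.47] rot [0.0, -0.0, 0.0]
3 x slide [0.15, 0.0, 0.179] rot [0.0, -0.0, 0.0]
40 x slide [0.099, 0.0, 0.022] rot [0.0, -0.562, 0.0]
[ 0.5302816  -0.18735453  0.10892739] [ 0.51608441 -0.0069622   0.08802276]
```

Request:
apply_moves --rows '[{"slide":[-0.15,0,-0.05],"rotation":[0,0.83,0]},{"slide":[-0.15,0,-0.05],"rotation":[0,0.83,0]},{"slide":[-0.15,0,-0.05],"rotation":[0,0.83,0]},{"slide":[-0.15,0,-0.05],"rotation":[0,0.83,0]},{"slide":[-0.15,0,-0.05],"rotation":[0,0.83,0]}]' --fingers 1

```text
clock: 9.3
tool_pos: [0.5285, -0.1852, 0.2621]
eef_rot: [-0.107, 0.671, 0.727, 0.099]
ft_force: [0.1, 0.2, -1.0]
grip_width: 0.0002
gripper_force: 0.0
```

Request:
apply_moves --rows '[{"slide":[-0.15,0,-0.05],"rotation":[0,0.83,0]},{"slide":[-0.15,0,-0.05],"rotation":[0,0.83,0]},{"slide":[-0.15,0,-0.05],"rotation":[0,0.83,0]},{"slide":[-0.15,0,-0.05],"rotation":[0,0.83,0]},{"slide":[-0.15,0,-0.05],"rotation":[0,0.83,0]}]'

```text
clock: 9.93
tool_pos: [0.5317, -0.2245, 0.2586]
eef_rot: [-0.211, 0.65, 0.704, 0.194]
ft_force: [0.6, 0.5, 0.4]
grip_width: -0.0003
gripper_force: 0.0
```

Request:
apply_moves --rows '[{"slide":[-0.15,0,-0.05],"rotation":[0,0.83,0]},{"slide":[-0.15,0,-0.05],"rotation":[0,0.83,0]},{"slide":[-0.15,0,-0.05],"rotation":[0,0.83,0]},{"slide":[-0.15,0,-0.05],"rotation":[0,0.83,0]},{"slide":[-0.15,0,-0.05],"rotation":[0,0.83,0]}]'

```text
clock: 10.55
tool_pos: [0.5347, -0.2611, 0.244]
eef_rot: [-0.31, 0.615, 0.666, 0.286]
ft_force: [0.0, 0.6, 0.6]
grip_width: -0.0002
gripper_force: 0.0
```

Run:
```python
from h import *
st(); T=pose(); d=T[:3,3]-O; print(d@CX,d@CY,T[:3,:3].round(3).tolist())
def C(x,z): return O+CX*x+CY*.001+UP*z
T=rows(T,target(C(-.115,.109),tilt=50),5)
```

```text
{'clock': 10.55, 'qpos': [-0.779, 0.498, 1.517, 0.542, 1.82, -0.916], 'tool_pos': [0.535, -0.261, 0.244], 'ft_force': [0.002, 0.606, 0.634], 'grip_width': -0.0, 'gripper_force': 0.0}
-0.15383578574000964 0.002425457046406154 [[-0.051, 0.997, -0.061], [0.642, 0.079, 0.763], [0.765, -0.0, -0.644]]
5 x slide [-0.313, 0.006, 0.466] rot [-0.002, 0.005, 0.001]
```

Request:
apply_moves --rows '[{"slide":[-0.31,0.01,0.47],"rotation":[0,0,0]},{"slide":[-0.31,0.01,0.47],"rotation":[0,0,0]},{"slide":[-0.31,0.01,0.47],"rotation":[0,0,0]},{"slide":[-0.31,0,0.47],"rotation":[0,0,0]},{"slide":[-0.31,0,0.47],"rotation":[0,0,0]}]'

```text
clock: 11.18
tool_pos: [0.5328, -0.2207, 0.1082]
eef_rot: [-0.309, 0.615, 0.666, 0.285]
ft_force: [0.2, 0.8, 0.1]
grip_width: -0.0001
gripper_force: 0.0
```

Request:
apply_moves --rows '[{"slide":[0.1,0,0.12],"rotation":[0,0,0]},{"slide":[0.1,0,0.12],"rotation":[0,0,0]},{"slide":[0.07,0,0.08],"rotation":[0,0,0]},{"slide":[0.03,0,0.04],"rotation":[0,0,0]},{"slide":[0.03,0,0.04],"rotation":[0,0,0]}]'

```text
clock: 11.8
tool_pos: [0.5313, -0.1953, 0.11]
eef_rot: [-0.309, 0.615, 0.667, 0.286]
ft_force: [0.7, 0.4, -0.1]
grip_width: 0.0001
gripper_force: 0.0
```

Run:
```python
from h import *
st(); T=pose(); d=T[:3,3]-O; t=d+T[:3,2]*.017; print(d@CX,d@CY,"tip",t@CX,t@CY,t[2])
```

```text
{'clock': 11.8, 'qpos': [-0.716, 0.563, 1.698, 0.564, 1.58, -1.001], 'tool_pos': [0.531, -0.195, 0.11], 'ft_force': [0.67, 0.427, -0.116], 'grip_width': 0.0, 'gripper_force': 0.0}
-0.08805317497512016 0.0006577217210513575 tip -0.07508078329005995 0.0006600211911263858 0.09900307670304492
```

```bash
cat >> h.py <<'E'
def arc(T,deg,N):
    "rotate pose T about the hinge by deg (folding down)"
    h=O+UP*.008; R=Ro.from_rotvec(CY*np.radians(deg)).as_matrix(); U=np.eye(4); U[:3,:3]=R@T[:3,:3]; U[:3,3]=h+R@(T[:3,3]-h)
    rows(T,U,N); return U
E
python3 - <<'E'
from h import *
T=pose(); U=arc(T,90,40); d=U[:3,3]-O; print(d@CX,U[2,3],U[:3,2])
E
```

```text
40 x slide [0.104, 0.0, 0.018] rot [0.001, -0.562, 0.0]
0.10199020775176812 0.0960531749751202 [ 0.05057341 -0.64432011 -0.76308186]
```

Request:
apply_moves --rows '[{"slide":[0.104,0,0.018],"rotation":[0,-0.56,0]},{"slide":[0.104,0,0.018],"rotation":[0,-0.56,0]},{"slide":[0.104,0,0.018],"rotation":[0,-0.56,0]},{"slide":[0.104,0,0.018],"rotation":[0,-0.56,0]},{"slide":[0.104,0,0.018],"rotation":[0,-0.56,0]}]'

```text
clock: 12.42
tool_pos: [0.5299, -0.1762, 0.1245]
eef_rot: [-0.239, 0.641, 0.695, 0.222]
ft_force: [0.3, -8.9, -3.8]
grip_width: -0.0
gripper_force: 4.0
```

```bash
cat >> h.py <<'E'
def look(tag,box=(110,250,90,290)):
    st(); T=pose(); d=T[:3,3]-O; t=d+T[:3,2]*.017; print("tcp",(d@CX).round(4),(d@CY).round(4),"tip",(t@CX).round(4),t[2].round(4),"tilt",np.degrees(np.arctan2(T[:3,2]@CX,-T[2,2])).round(1))
    im,dd=arm.grab_frame("scene"); np.savez(f"pics/{tag}.npz",im=im,d=dd); a,b,c,e=box; cv2.imwrite(f"pics/{tag}.png",cv2.resize(im[a:b,c:e],None,fx=4,fy=4))
    P=pts("scene",dd); H=cv2.cvtColor(im,cv2.COLOR_BGR2HSV).astype(int)
    for nm,m in(("blue",(H[...,0]>100)&(H[...,0]<130)&(H[...,1]>150)),("wood",(H[...,0]>12)&(H[...,0]<28)&(H[...,1]>60)&(H[...,1]<180)&(H[...,2]>90))):
        D=P-O; q=D[m&(dd>0)&(abs(D@CX-.03)<.2)&(abs(D@CY)<.06)&(P[...,2]>0)]; q=np.c_[q@CX,q@CY,q[:,2]]; print(nm,len(q),np.percentile(q,2,axis=0).round(3),np.percentile(q,98,axis=0).round(3))
E
python3 - <<'E'
from h import *
look("p1")
E
```

```text
{'clock': 12.425, 'qpos': [-0.645, 0.417, 1.784, 0.486, 1.435, -0.915], 'tool_pos': [0.53, -0.176, 0.125], 'ft_force': [0.327, -8.869, -3.776], 'grip_width': -0.0, 'gripper_force': 4.027}
tcp -0.0688 0.0005 tip -0.0584 0.1111 tilt 38.0
blue 520 [-0.058 -0.029  0.016] [0.013 0.013 0.162]
wood 509 [-0.044 -0.043  0.01 ] [0.017 0.015 0.123]
```

View pics/p1.png

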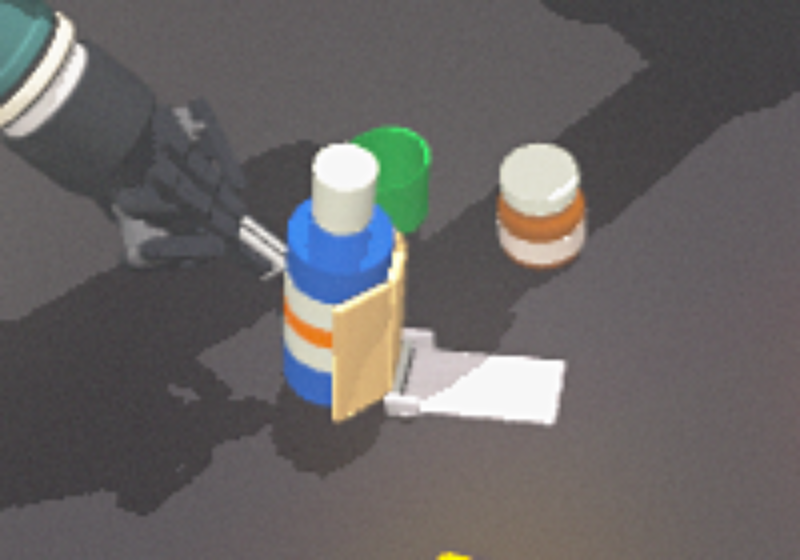

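The bottle stands in the trough at (340,290), and both lean together by a few degrees with the fingertips behind at (280,265). The push is about 9 N, as expected, so I'll continue.

Request:
apply_moves --rows '[{"slide":[0.104,0,0.018],"rotation":[0,-0.56,0]},{"slide":[0.104,0,0.018],"rotation":[0,-0.56,0]},{"slide":[0.104,0,0.018],"rotation":[0,-0.56,0]},{"slide":[0.104,0,0.018],"rotation":[0,-0.56,0]},{"slide":[0.104,0,0.018],"rotation":[0,-0.56,0]}]'

```text
clock: 13.1
tool_pos: [0.528, -0.1521, 0.1359]
eef_rot: [-0.17, 0.66, 0.715, 0.159]
ft_force: [0.4, -8.1, -2.5]
grip_width: -0.0
gripper_force: 3.4
```

Request:
apply_moves --rows '[{"slide":[0.104,0,0.018],"rotation":[0,-0.56,0]},{"slide":[0.104,0,0.018],"rotation":[0,-0.56,0]},{"slide":[0.104,0,0.018],"rotation":[0,-0.56,0]},{"slide":[0.104,0,0.018],"rotation":[0,-0.56,0]},{"slide":[0.104,0,0.018],"rotation":[0,-0.56,0]}]'

```text
clock: 13.72
tool_pos: [0.5259, -0.1261, 0.1424]
eef_rot: [-0.1, 0.672, 0.728, 0.094]
ft_force: [-0.3, -7.8, -0.3]
grip_width: 0.0001
gripper_force: 3.0
```

Run:
```python
from h import *
look("p2")
```

```text
{'clock': 13.725, 'qpos': [-0.429, 0.178, 1.939, 0.262, 1.172, -0.629], 'tool_pos': [0.526, -0.126, 0.142], 'ft_force': [-0.306, -7.815, -0.271], 'grip_width': 0.0, 'gripper_force': 2.963}
tcp -0.0186 0.0006 tip -0.014 0.1261 tilt 15.8
blue 593 [-0.054 -0.029  0.029] [0.057 0.014 0.162]
wood 294 [-0.023 -0.043  0.003] [0.059 0.009 0.118]
```

View pics/p2.png

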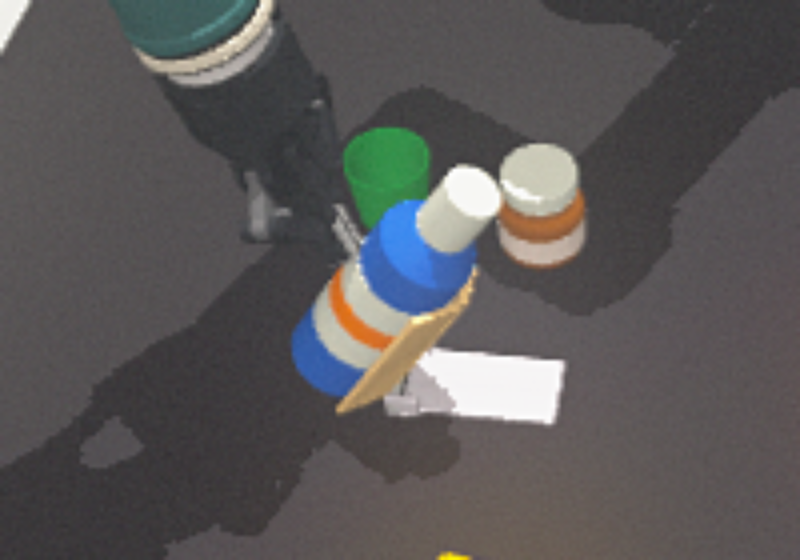

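The bottle and trough are folding together, now at about 30°, with the bottle seated in the trough (385,300) and the fingers behind it (350,230). I'll continue.

Request:
apply_moves --rows '[{"slide":[0.104,0,0.018],"rotation":[0,-0.56,0]},{"slide":[0.104,0,0.018],"rotation":[0,-0.56,0]},{"slide":[0.104,0,0.018],"rotation":[0,-0.56,0]},{"slide":[0.104,0,0.018],"rotation":[0,-0.56,0]},{"slide":[0.104,0,0.018],"rotation":[0,-0.56,0]}]'

```text
clock: 14.4
tool_pos: [0.524, -0.0992, 0.144]
eef_rot: [-0.029, 0.677, 0.734, 0.029]
ft_force: [-0.7, -6.2, 2.1]
grip_width: -0.0
gripper_force: 2.9
```

Request:
apply_moves --rows '[{"slide":[0.104,0,0.018],"rotation":[0,-0.56,0]},{"slide":[0.104,0,0.018],"rotation":[0,-0.56,0]},{"slide":[0.104,0,0.018],"rotation":[0,-0.56,0]},{"slide":[0.104,0,0.018],"rotation":[0,-0.56,0]},{"slide":[0.104,0,0.018],"rotation":[0,-0.56,0]}]'

```text
clock: 15.02
tool_pos: [0.5217, -0.0728, 0.1398]
eef_rot: [0.042, 0.677, 0.734, -0.037]
ft_force: [-0.4, -5.5, 2.5]
grip_width: 0.0002
gripper_force: 2.6
```

Request:
apply_moves --rows '[{"slide":[0.104,0,0.018],"rotation":[0,-0.56,0]},{"slide":[0.104,0,0.018],"rotation":[0,-0.56,0]},{"slide":[0.104,0,0.018],"rotation":[0,-0.56,0]},{"slide":[0.104,0,0.018],"rotation":[0,-0.56,0]},{"slide":[0.104,0,0.018],"rotation":[0,-0.56,0]}]'

```text
clock: 15.65
tool_pos: [0.5195, -0.0477, 0.1306]
eef_rot: [0.113, 0.67, 0.726, -0.103]
ft_force: [-0.5, -4.1, 3.5]
grip_width: 0.0003
gripper_force: 2.4
```

Run:
```python
from h import *
look("p3")
```

```text
{'clock': 15.65, 'qpos': [0.052, 0.084, 2.077, -0.367, 1.001, 0.175], 'tool_pos': [0.52, -0.048, 0.131], 'ft_force': [-0.505, -4.119, 3.544], 'grip_width': 0.0, 'gripper_force': 2.37}
tcp 0.06 0.0008 tip 0.0549 0.1144 tilt -17.6
blue 740 [-0.031 -0.029  0.039] [0.116 0.017 0.125]
wood 220 [-0.009 -0.044  0.001] [0.101 0.01  0.095]
```

Request:
apply_moves --rows '[{"slide":[0.104,0,0.018],"rotation":[0,-0.56,0]},{"slide":[0.104,0,0.018],"rotation":[0,-0.56,0]},{"slide":[0.104,0,0.018],"rotation":[0,-0.56,0]},{"slide":[0.104,0,0.018],"rotation":[0,-0.56,0]},{"slide":[0.104,0,0.018],"rotation":[0,-0.56,0]}]'

```text
clock: 16.32
tool_pos: [0.5177, -0.025, 0.1165]
eef_rot: [0.183, 0.657, 0.712, -0.167]
ft_force: [-1.0, -1.4, 4.3]
grip_width: -0.0
gripper_force: 2.4
```

Request:
apply_moves --rows '[{"slide":[0.104,0,0.018],"rotation":[0,-0.56,0]},{"slide":[0.104,0,0.018],"rotation":[0,-0.56,0]},{"slide":[0.104,0,0.018],"rotation":[0,-0.56,0]},{"slide":[0.104,0,0.018],"rotation":[0,-0.56,0]}]'

```text
clock: 16.82
tool_pos: [0.5164, -0.0091, 0.1024]
eef_rot: [0.237, 0.642, 0.695, -0.218]
ft_force: [-0.6, -1.0, 5.3]
grip_width: 0.0
gripper_force: 2.4
```

Run:
```python
from h import *
look("p4",(130,270,130,330))
```

```text
{'clock': 16.825, 'qpos': [0.32, 0.237, 2.08, -0.718, 1.125, 0.661], 'tool_pos': [0.516, -0.009, 0.102], 'ft_force': [-0.638, -0.958, 5.295], 'grip_width': 0.0, 'gripper_force': 2.358}
tcp 0.0988 0.0009 tip 0.0884 0.0889 tilt -37.6
blue 630 [-0.011 -0.028  0.04 ] [0.142 0.019 0.086]
wood 255 [-0.001 -0.045  0.004] [0.113 0.01  0.082]
```

View pics/p4.png

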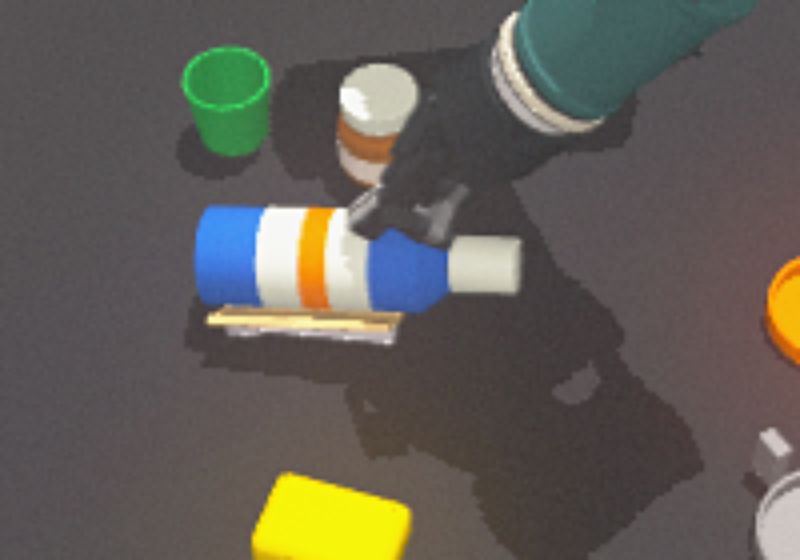

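The bottle lies nearly level (310,260). Both bystanders beside it are clear, and the arm only overlaps them in the image. I'll press the last few degrees slowly.

Request:
apply_moves --rows '[{"slide":[0.07,0,0.012],"rotation":[0,-0.37,0]},{"slide":[0.07,0,0.012],"rotation":[0,-0.37,0]},{"slide":[0,0,0],"rotation":[0,0,0]}]'

```text
clock: 17.25
tool_pos: [0.5158, -0.0039, 0.0958]
eef_rot: [0.254, 0.636, 0.689, -0.234]
ft_force: [-0.9, 2.7, 3.9]
grip_width: -0.0002
gripper_force: 2.0
```

Request:
apply_moves --rows '[{"slide":[0.07,0,0.012],"rotation":[0,-0.37,0]},{"slide":[0,0,0],"rotation":[0,0,0]}]'

```text
clock: 17.5
tool_pos: [0.5156, -0.002, 0.0929]
eef_rot: [0.263, 0.633, 0.686, -0.243]
ft_force: [0.0, 2.7, 4.2]
grip_width: 0.0003
gripper_force: 2.3
```

Run:
```python
from h import *
look("p5",(130,270,130,330))
f=np.load("pics/p5.npz"); P=pts("scene",f["d"]); D=P-O; d=f["d"]
x=D@CX;y=D@CY
for a in(.01,.03,.05,.1,.13,.17):
    m=(d>0)&(abs(x-a)<.008)&(abs(y)<.008)&(P[...,2]<.1); print(a,np.percentile(P[m][:,2],[50,95]).round(4) if m.sum() else None)
```

```text
{'clock': 17.5, 'qpos': [0.368, 0.29, 2.073, -0.773, 1.165, 0.747], 'tool_pos': [0.516, -0.002, 0.093], 'ft_force': [0.047, 2.683, 4.192], 'grip_width': 0.0, 'gripper_force': 2.296}
tcp 0.1059 0.0011 tip 0.0945 0.0803 tilt -42.0
blue 604 [-0.006 -0.028  0.039] [0.146 0.021 0.077]
wood 256 [ 0.    -0.045  0.003] [0.114 0.007 0.075]
0.01 [0.0746 0.0775]
0.03 [0.0746 0.0774]
0.05 [0.0749 0.0777]
0.1 [0.0943 0.0996]
0.13 [0.0669 0.0756]
0.17 [0.058  0.0628]
```

Request:
apply_moves --rows '[{"slide":[0.02,0,0.022],"rotation":[0,0,0]},{"slide":[0,0,0],"rotation":[0,0,0]}]'

```text
clock: 17.8
tool_pos: [0.5168, -0.0019, 0.0928]
eef_rot: [0.264, 0.634, 0.686, -0.242]
ft_force: [-0.7, 4.1, 9.7]
grip_width: -0.0002
gripper_force: 4.6
```

Request:
apply_moves --rows '[{"slide":[0.02,0,0.022],"rotation":[0,0,0]},{"slide":[0,0,0],"rotation":[0,0,0]}]'

```text
clock: 18.05
tool_pos: [0.5178, -0.0018, 0.0926]
eef_rot: [0.265, 0.634, 0.686, -0.242]
ft_force: [-0.3, 4.9, 14.7]
grip_width: -0.0002
gripper_force: 7.0
```

The trough is at the end stop: the force rises without any further motion. I'll retreat straight up and look.

Request:
apply_moves --rows '[{"slide":[-0.1,0,-0.11],"rotation":[0,0,0]},{"slide":[-0.3,0,-0.33],"rotation":[0,0,0]},{"slide":[-0.6,0,-0.67],"rotation":[0,0,0]},{"slide":[-0.6,0,-0.67],"rotation":[0,0,0]},{"slide":[-0.6,0,-0.67],"rotation":[0,0,0]}]' --fingers 0

```text
clock: 18.68
tool_pos: [0.5149, -0.0026, 0.2565]
eef_rot: [0.263, 0.633, 0.686, -0.243]
ft_force: [0.3, -0.0, -0.4]
grip_width: 0.085
gripper_force: 0.0
```

Run:
```python
from h import *
look("p6",(130,270,130,330))
f=np.load("pics/p6.npz"); d=f["d"]; P=pts("scene",d); D=P-O
x=D@CX;y=D@CY;z=P[...,2]
for a in(.01,.03,.05,.08,.1,.12):
    m=(d>0)&(abs(x-a)<.008)&(abs(y)<.02)&(z<.1)&(z>.05); print(a,np.percentile(z[m],[90,98]).round(4),m.sum())
def grp(nm,m): q=D[m]; q=np.c_[q@CX,q@CY,q[:,2]]; print(nm,len(q),np.percentile(q,1,axis=0).round(4),np.percentile(q,99,axis=0).round(4))
H=cv2.cvtColor(f["im"],cv2.COLOR_BGR2HSV).astype(int)
grp("cap",(d>0)&(H[...,1]<70)&(H[...,2]>120)&(x>.14)&(x<.22)&(abs(y)<.03)&(z>.02))
T=pose()
tab=np.array([.4985,.335,0]); a=np.degrees(np.arctan2(.335-.2845,.4985-.4712)); print("az",a)
T=rows(T,target(tab+UP*.15,az=a),14); rows(T,target(tab+UP*.022,az=a),6)
```

```text
{'clock': 18.675, 'qpos': [0.367, 0.077, 1.968, -0.709, 1.399, 0.524], 'tool_pos': [0.515, -0.003, 0.257], 'ft_force': [0.339, -0.042, -0.426], 'grip_width': 0.085, 'gripper_force': 0.0}
tcp 0.1054 0.0019 tip 0.094 0.2439 tilt -42.0
blue 757 [-0.005 -0.028  0.039] [0.147 0.021 0.077]
wood 264 [ 0.001 -0.045  0.004] [0.114 0.004 0.075]
0.01 [0.0758 0.0774] 94
0.03 [0.0765 0.0781] 94
0.05 [0.0761 0.0775] 95
0.08 [0.0768 0.0778] 88
0.1 [0.0761 0.0782] 93
0.12 [0.076  0.0772] 94
cap 440 [ 0.1513 -0.0291  0.0375] [0.2164 0.0156 0.4167]
az 61.60460759127058
14 x slide [0.51, -0.131, -0.037] rot [0.224, 0.726, 0.558]
6 x slide [0.0, 0.0, 0.427] rot [0.0, 0.0, -0.0]
```

View pics/p6.png

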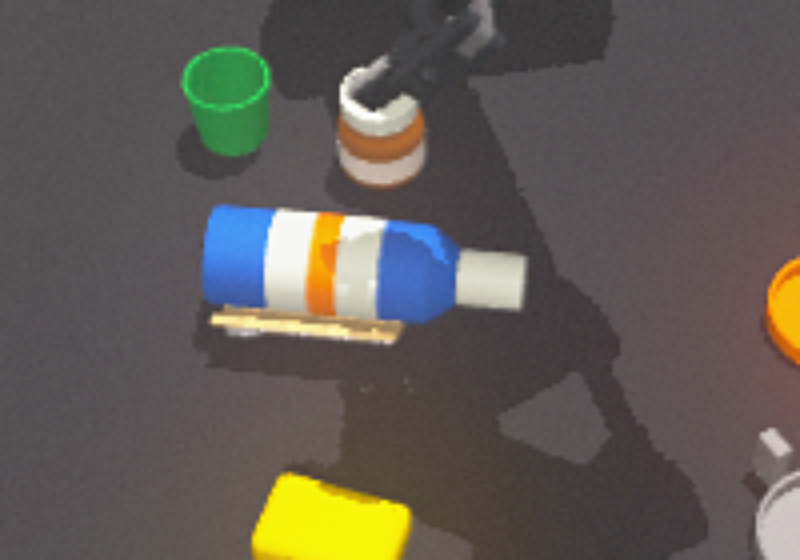

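The bottle lies level in the folded trough (310,265) with its spout pointing outward (490,280), and the cup and jar are undisturbed. Now to the dish tab.

Request:
apply_moves --rows '[{"slide":[0.51,-0.131,-0.037],"rotation":[0.224,0.726,0.558]},{"slide":[0.51,-0.131,-0.037],"rotation":[0.224,0.726,0.558]},{"slide":[0.51,-0.131,-0.037],"rotation":[0.224,0.726,0.558]},{"slide":[0.51,-0.131,-0.037],"rotation":[0.224,0.726,0.558]},{"slide":[0.51,-0.131,-0.037],"rotation":[0.224,0.726,0.558]}]'

```text
clock: 19.35
tool_pos: [0.4841, 0.1061, 0.1863]
eef_rot: [0.171, 0.733, 0.639, -0.161]
ft_force: [0.3, -0.2, -0.2]
grip_width: 0.0855
gripper_force: 0.0
```

Request:
apply_moves --rows '[{"slide":[0.51,-0.131,-0.037],"rotation":[0.224,0.726,0.558]},{"slide":[0.51,-0.131,-0.037],"rotation":[0.224,0.726,0.558]},{"slide":[0.51,-0.131,-0.037],"rotation":[0.224,0.726,0.558]},{"slide":[0.51,-0.131,-0.037],"rotation":[0.224,0.726,0.558]},{"slide":[0.51,-0.131,-0.037],"rotation":[0.224,0.726,0.558]}]'

```text
clock: 19.98
tool_pos: [0.4794, 0.2316, 0.1478]
eef_rot: [0.076, 0.812, 0.574, -0.074]
ft_force: [0.1, -0.7, -0.3]
grip_width: 0.0854
gripper_force: 0.0
```

Request:
apply_moves --rows '[{"slide":[0.51,-0.131,-0.037],"rotation":[0.224,0.726,0.558]},{"slide":[0.51,-0.131,-0.037],"rotation":[0.224,0.726,0.558]},{"slide":[0.51,-0.131,-0.037],"rotation":[0.224,0.726,0.558]},{"slide":[0.51,-0.131,-0.037],"rotation":[0.224,0.726,0.558]},{"slide":[0,0,0],"rotation":[0,0,0]}]'

```text
clock: 20.6
tool_pos: [0.4952, 0.3353, 0.1414]
eef_rot: [-0.002, 0.859, 0.513, -0.004]
ft_force: [0.5, -0.1, 0.0]
grip_width: 0.0853
gripper_force: 0.0
```

Run:
```python
from h import *
st(); T=pose(); print(T[:3,:3].round(3).tolist())
# wrist view of tab top: orange above z .03
im,d=arm.grab_frame("wrist"); M=np.array(arm.camera_info("wrist")["tool_from_camera"]); K=np.array(arm.camera_info("wrist")["intrinsics"])
v,u=np.mgrid[:384,:512]; c=np.stack([(u-K[0,2])/K[0,0]*d,(v-K[1,2])/K[1,1]*d,d],-1)
P=(c@M[:3,:3].T+M[:3,3])@T[:3,:3].T+T[:3,3]; H=cv2.cvtColor(im,cv2.COLOR_BGR2HSV).astype(int)
m=(d>0)&(H[...,0]>5)&(H[...,0]<25)&(H[...,1]>150)&(abs(P[...,0]-.48)<.1)&(abs(P[...,1]-.3)<.08)
q=P[m]; t=q[q[:,2]>.032]; print("tab top n",len(t)); 
if len(t)>20: print(cv2.minAreaRect((t[:,:2]*1000).astype(np.float32)),t[:,2].max())
r=q[(q[:,2]>.011)&(q[:,2]<.02)]
from scipy.optimize import least_squares
print(len(r),least_squares(lambda c:np.hypot(*(r[:,:2]-c).T)-.0435,[.471,.2845],loss="soft_l1",f_scale=.002).x if len(r) else None)
# spout tip from top view and scene
for n in("top","scene"):
    im,d=arm.grab_frame(n); P=pts(n,d); D=P-O; H=cv2.cvtColor(im,cv2.COLOR_BGR2HSV).astype(int); x=D@CX;y=D@CY;z=P[...,2]
    m=(d>0)&(H[...,1]<70)&(H[...,2]>120)&(x>.14)&(x<.24)&(abs(y)<.03)&(z>.03)&(z<.07); k=np.c_[x[m],y[m],z[m]]
    e=k[k[:,2]>.054]; print(n,len(k),np.percentile(k,[1,99],axis=0).round(4).tolist(),"axis y@top",np.median(e[:,1]).round(4) if len(e) else None)
    b=(d>0)&(H[...,0]>100)&(H[...,0]<130)&(H[...,1]>150)&(abs(x-.05)<.12)&(abs(y)<.06)&(z>.01); k=np.c_[x[b],y[b],z[b]]; print(" blue",np.percentile(k,[1,99],axis=0).round(4).tolist())
```

```text
{'clock': 20.6, 'qpos': [0.552, 0.213, 1.873, 0.004, 1.063, 1.044], 'tool_pos': [0.495, 0.335, 0.141], 'ft_force': [0.508, -0.102, 0.026], 'grip_width': 0.085, 'gripper_force': 0.0}
[[0.474, 0.88, -0.009], [0.88, -0.474, -0.001], [-0.005, -0.007, -1.0]]
tab top n 335
((497.6632385253906, 337.5577087402344), (19.36182975769043, 11.79716968536377), 62.33261489868164) 0.040274826021607604
1381 [0.47180351 0.28677291]
top 130 [[0.1498, -0.0152, 0.045], [0.1912, 0.0187, 0.0655]] axis y@top 0.0026
 blue [[-0.0071, -0.0266, 0.0498], [0.1463, 0.0333, 0.0781]]
scene 236 [[0.1509, -0.016, 0.0339], [0.1916, 0.0168, 0.0639]] axis y@top -0.0021
 blue [[-0.0061, -0.0276, 0.0394], [0.1479, 0.0237, 0.078]]
```

Request:
apply_moves --rows '[{"slide":[0.05,0.04,0.47],"rotation":[0,0,0]},{"slide":[0,0,0.47],"rotation":[0,0,0]},{"slide":[0,0,0.47],"rotation":[0,0,0]},{"slide":[0,0,0.47],"rotation":[0,0,0]},{"slide":[0,0,0.45],"rotation":[0,0,0]}]'

```text
clock: 21.38
tool_pos: [0.4967, 0.3354, 0.0236]
eef_rot: [-0.002, 0.859, 0.512, -0.005]
ft_force: [0.6, -0.7, -0.0]
grip_width: 0.0853
gripper_force: 0.0
```

Request:
apply_moves --rows '[{"slide":[0,0,0],"rotation":[0,0,0]},{"slide":[0,0,0],"rotation":[0,0,0]},{"slide":[0,0,0],"rotation":[0,0,0]},{"slide":[0,0,0],"rotation":[0,0,0]},{"slide":[0,0,0],"rotation":[0,0,0]}]' --fingers 1

```text
clock: 22.0
tool_pos: [0.498, 0.3369, 0.0257]
eef_rot: [-0.002, 0.859, 0.512, -0.003]
ft_force: [0.2, -0.2, 4.8]
grip_width: 0.0111
gripper_force: 59.4
```

Request:
apply_moves --rows '[{"slide":[0,0,0],"rotation":[0,0,0]},{"slide":[0,0,0],"rotation":[0,0,0]},{"slide":[0,0,-0.06],"rotation":[0,0,0]},{"slide":[0,0,0],"rotation":[0,0,0]}]'

```text
clock: 22.5
tool_pos: [0.4965, 0.3361, 0.027]
eef_rot: [-0.002, 0.859, 0.512, -0.005]
ft_force: [0.3, 1.0, -1.7]
grip_width: 0.0111
gripper_force: 58.6
```

Run:
```python
from h import *
from scipy.optimize import least_squares
st(); T=pose()
im,d=arm.grab_frame("scene"); P=pts("scene",d); H=cv2.cvtColor(im,cv2.COLOR_BGR2HSV).astype(int)
m=(d>0)&(H[...,0]>5)&(H[...,0]<25)&(H[...,1]>150)&(P[...,0]<.56)&(P[...,1]<.345)&(P[...,1]>.2)
q=P[m]; r=q[(q[:,2]>.011)&(q[:,2]<.024)]; c=least_squares(lambda c:np.hypot(*(r[:,:2]-c).T)-.0435,[.471,.2845],loss="soft_l1",f_scale=.002).x
v=T[:2,3]-c; print(c,"off",v,np.hypot(*v),np.degrees(np.arctan2(v[1],v[0])),"toolx az",np.degrees(np.arctan2(T[1,0],T[0,0])), "pl z", q[:,2].min())
tip=O+CX*.1925+CY*.001; print(tip)
off=np.linalg.norm([.498-.4715,.3365-.2855]); goal=tip+CX*.058
print(goal); U=target([goal[0],goal[1],T[2,3]],az=94.5); rows(T,U,12)
```

```text
{'clock': 22.5, 'qpos': [0.551, 0.354, 1.937, 0.005, 0.86, 1.043], 'tool_pos': [0.497, 0.336, 0.027], 'ft_force': [0.347, 0.989, -1.688], 'grip_width': 0.011, 'gripper_force': 58.609}
[0.46954722 0.28385878] off [0.02695546 0.05224301] 0.05878715354630359 62.70794138295558 toolx az 61.619746781175586 pl z -0.0011948818749220901
[0.50889971 0.08432813 0.        ]
[0.50434908 0.14214933 0.        ]
12 x slide [-0.316, 0.088, 0.0] rot [-0.011, 0.004, -0.685]
```

Request:
apply_moves --rows '[{"slide":[-0.316,0.088,0],"rotation":[0,0,-0.685]},{"slide":[-0.316,0.088,0],"rotation":[0,0,-0.685]},{"slide":[-0.316,0.088,0],"rotation":[0,0,-0.685]},{"slide":[-0.316,0.088,0],"rotation":[0,0,-0.685]},{"slide":[-0.316,0.088,0],"rotation":[0,0,-0.685]}]'

```text
clock: 23.18
tool_pos: [0.4858, 0.2544, 0.0269]
eef_rot: [-0.003, 0.791, 0.612, -0.005]
ft_force: [-0.1, -0.3, -1.6]
grip_width: 0.011
gripper_force: 58.5
```

Request:
apply_moves --rows '[{"slide":[-0.316,0.088,0],"rotation":[0,0,-0.685]},{"slide":[-0.316,0.088,0],"rotation":[0,0,-0.685]},{"slide":[-0.316,0.088,0],"rotation":[0,0,-0.685]},{"slide":[-0.316,0.088,0],"rotation":[0,0,-0.685]},{"slide":[-0.316,0.088,0],"rotation":[0,0,-0.685]}]'

```text
clock: 23.8
tool_pos: [0.495, 0.1732, 0.0269]
eef_rot: [-0.003, 0.713, 0.702, -0.004]
ft_force: [-0.2, 0.6, -2.6]
grip_width: 0.0109
gripper_force: 58.5
```

Request:
apply_moves --rows '[{"slide":[-0.316,0.088,0],"rotation":[0,0,-0.685]},{"slide":[-0.316,0.088,0],"rotation":[0,0,-0.685]},{"slide":[0,0,0],"rotation":[0,0,0]},{"slide":[0,0,0],"rotation":[0,0,0]}]'

```text
clock: 24.3
tool_pos: [0.5042, 0.1426, 0.0272]
eef_rot: [-0.003, 0.679, 0.734, -0.004]
ft_force: [-0.4, 0.2, -1.8]
grip_width: 0.011
gripper_force: 58.5
```

```bash
cat > d.py <<'E'
from h import *
from scipy.optimize import least_squares
st(); T=pose(); D=T[:3,3]-O; print("tcp cradle",D@CX,D@CY,"az",np.degrees(np.arctan2(T[1,0],T[0,0])))
for n in("scene","top"):
    im,d=arm.grab_frame(n); P=pts(n,d); D=P-O; x,y,z=D@CX,D@CY,P[...,2]; H=cv2.cvtColor(im,cv2.COLOR_BGR2HSV).astype(int)
    if n=="scene": cv2.imwrite("pics/fin.png",cv2.resize(im[130:270,130:330],None,fx=4,fy=4)) 
    m=(d>0)&(H[...,0]>5)&(H[...,0]<25)&(H[...,1]>150)&(x>.14)&(x<.3)&(abs(y)<.1)&(z<.05)
    q=np.c_[x[m],y[m],z[m]]; r=q[(q[:,2]>.011)&(q[:,2]<.023)&(q[:,0]<.24)]
    if len(r)>10: print(n,len(r),"dish",least_squares(lambda c:np.hypot(*(r[:,:2]-c).T)-.0435,[.19,0],loss="soft_l1",f_scale=.002).x.round(4),"rim z",np.median(r[:,2]).round(4))
    m=(d>0)&(H[...,1]<70)&(H[...,2]>120)&(x>.14)&(x<.21)&(abs(y)<.03)&(z>.03)&(z<.07); k=np.c_[x[m],y[m],z[m]]; print(" cap",np.percentile(k,[1,99],axis=0).round(4).tolist())
E
python3 d.py
```

```text
{'clock': 24.3, 'qpos': [0.227, 0.233, 2.101, 0.002, 0.818, 0.148], 'tool_pos': [0.504, 0.143, 0.027], 'ft_force': [-0.447, 0.203, -1.792], 'grip_width': 0.011, 'gripper_force': 58.519}
tcp cradle 0.25095005908836565 0.001114212154014159 az 94.4324738100202
scene 173 dish [0.1919 0.0005] rim z 0.0167
 cap [[0.1509, -0.0162, 0.0401], [0.1916, 0.0154, 0.0635]]
top 34 dish [0.1927 0.0005] rim z 0.017
 cap [[0.1511, -0.0145, 0.0489], [0.1847, 0.017, 0.0652]]
```

The dish centre and the spout tip agree within about 1 mm. I'll lower and release.

Request:
apply_moves --rows '[{"slide":[0,0,0.02],"rotation":[0,0,0]},{"slide":[0,0,0.02],"rotation":[0,0,0]},{"slide":[0,0,0.01],"rotation":[0,0,0]},{"slide":[0,0,0],"rotation":[0,0,0]}]'

```text
clock: 24.9
tool_pos: [0.5047, 0.143, 0.0258]
eef_rot: [-0.003, 0.679, 0.734, -0.003]
ft_force: [-3.8, 2.3, 5.5]
grip_width: 0.011
gripper_force: 59.6
```

Request:
apply_moves --rows '[{"slide":[0,0,-0.01],"rotation":[0,0,0]},{"slide":[0,0,0],"rotation":[0,0,0]},{"slide":[0,0,0],"rotation":[0,0,0]},{"slide":[0,0,0],"rotation":[0,0,0]},{"slide":[0,0,0],"rotation":[0,0,0]}]' --fingers 0

```text
clock: 25.52
tool_pos: [0.5046, 0.1423, 0.0254]
eef_rot: [-0.003, 0.679, 0.734, -0.003]
ft_force: [-0.5, -0.7, 0.3]
grip_width: 0.0851
gripper_force: 0.0
```

Request:
apply_moves --rows '[{"slide":[0,0,-0.2],"rotation":[0,0,0]},{"slide":[0,0,-0.5],"rotation":[0,0,0]},{"slide":[0,0,-0.9],"rotation":[0,0,0]},{"slide":[0.9,0,-0.9],"rotation":[0,0,0]},{"slide":[0.9,0,-0.5],"rotation":[0,0,0]}]'

```text
clock: 26.15
tool_pos: [0.5005, 0.2325, 0.1787]
eef_rot: [-0.002, 0.679, 0.734, -0.001]
ft_force: [1.0, 0.0, -0.5]
grip_width: 0.0852
gripper_force: 0.0
```

```bash
python3 d.py
```

```text
{'clock': 26.15, 'qpos': [0.388, 0.089, 1.941, 0.003, 1.115, 0.31], 'tool_pos': [0.501, 0.232, 0.179], 'ft_force': [0.957, 0.046, -0.541], 'grip_width': 0.085, 'gripper_force': 0.0}
tcp cradle 0.34085650482983837 -0.0022514074486512624 az 94.40297601002958
scene 146 dish [0.1919 0.0002] rim z 0.0155
 cap [[0.1508, -0.0164, 0.0377], [0.1916, 0.0149, 0.0641]]
top 76 dish [0.1922 0.0003] rim z 0.0148
 cap [[0.1512, -0.0146, 0.0485], [0.1903, 0.0168, 0.0639]]
```

View pics/fin.png

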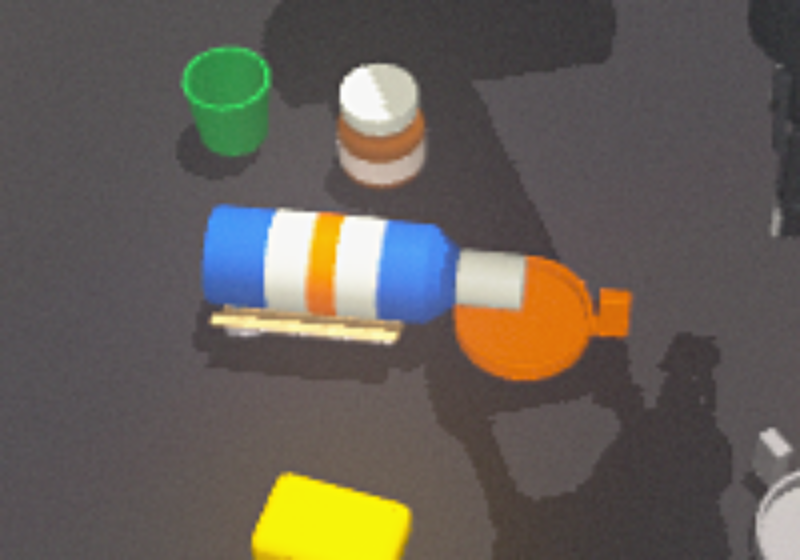

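The bottle lies level in the folded cradle with its spout tip (522,282) over the middle of the flat dish. The tab points outward (615,312), the bystanders haven't moved, and the arm is clear. Handing in.

```bash
python3 -c "
from bench import arm; print(arm.close_job())"
```

```text
the job is handed in; nothing more can be done
None
```

I handed the job in at about 26 s: the bottle lies on its side in the fully folded cradle, spout outward, with the spout tip within about 1 mm of the middle of the flat orange dish; in the last picture the jar, cup and soap looked undisturbed.

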